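Set the spoon tray's batch dial

ROBOT

A 6-joint arm with a two-finger parallel gripper is mounted at the origin on the work surface. World frame = base frame: x ahead of the robot, y to its left, z up, the work surface at z = 0. Lengths are in m, angles in rad, forces in N, time in s.
With the tool pointing down it reaches from about 0.25 to 0.725 m from the base axis. Payload 4 kg.
Tool frame: the origin (TCP) lies midway between the tips of the shut fingers; the grasp point (between the pads) lies 19 mm behind it; z points along the fingers, y is the line along which they close (so a half turn about z gives the same grasp; the last joint's range is limited). The gripper opens to 85 mm and grips with 20 to 120 N. Pads are 22 mm wide; open, the fingers measure 114 mm over their backs; the gripper's body (76 mm by 85 mm) begins 54 mm behind the grasp point. The pads swing forward as they close: fully open they stand 13 mm farther back than shut.
Start: joints at [1.312, 0.241, 0.005, 1.335, 0, 1.571], TCP at [0.128, 0.483, 0.231] pointing down, gripper open.
Joint ranges: [-2.72, 2.72], [-1.05, 1.87], [-1.09, 1.28], [-1.99, 2.15], [-1.42, 1.44], [-3.14, 3.14]. Speed limits (rad/s): [2.79, 2.79, 3.14, 3.14, 3.14, 3.14].

INTERFACE

Orientations are given as a unit quaternion [x, y, z, w].
In Python, from workcell import bot gives the robot as it stands. The module is installed in compiled form; this text tells all that it offers.
- The arm moves only by the tool jog_arm, never from a script. Its argument "deltas" is a list of rows, each an object with "fingers": the opening, from 0 (shut) to 1 (fully open); "delta_pos": the shift along the tool's x, y, z normalised to -1 to 1, where 1 is 300 mm, a list of three; "yaw": the turn about the tool's z normalised to -1 to 1, where 1 is pi/4 rad. A call has 1 to 12 rows; each row is the pose to reach, as a shift and turn from the pose commanded when the call began, along the tool's axes at that moment; what a row does not reach only later rows make up. A row lasts 1/10 s, in which the tool goes at most 50 mm and 8.59 degrees, less where a joint would pass 70% of its speed; a pose out of reach is approached as far as the arm can. A call with a number of a shift or a turn outside -1 to 1 is refused whole. A call with a gripper value outside its range is refused whole. The fingers move at their own pace and stop on an object; the grip force is fixed at half the most. Time passes only in rows, so rows that repeat a pose let the fingers close. It gives the time, the measured TCP pose, the force, the opening and the grip force at its end, in the units of the state.
- bot.get_obs(): the state, without advancing time (a new reading comes with each control period).
- bot.camera(name): name is "side" or "top"; returns a dict with "image" (384x512x3 uint8, red, green, blue), "range_z" (384x512 float32, m along the optical axis (not along the pixel's ray), 0 where there is no reading), "fx", "fy", "cx", "cy" (pixels), "rvec" (rotation vector, rad) and "tvec" (3), from world to camera coordinates, as OpenCV has them. Camera axes: x right, y down, z forward; pixel columns grow to the right and rows downward; lengths in m; the calibration is good to about 2 mm. A picture is of the moment at which its call begins.
- bot.job_done(): hands the job in; it is judged then, once.
The state is a dict: "clock": time; "joint_pos": joint angles; "joint_vel": joint speeds; "tau": joint torques, N m; "eef_pos": TCP position; "tool_rot": TCP orientation; "ft_force": force on the tool from outside, world axes, zero at the start; "ft_torque": the same for the moment, N m; "grip_width": finger opening in m; "grasp_force": force on a finger pad.
Only numpy, scipy, OpenCV 4.12 (cv2) and the standard library are available. Lean on these libraries where they do the work, as an engineer would, in place of code of your own. Each camera call takes 0.05 s, during which the arm holds its last target. There are 200 camera calls.

TASK

Another batch of wooden spoons is finished. Turn the red knob of the green batch counter, the one at the tray of spoons, until the number 4 stands in the middle of its little window, then let go. Leave the blue counter at the pestle tray set as it is.

Things in the scene. Friction and masses are not known exactly. Their poses are not given: they have to be found in the camera images.
- spoon_dial (a joint): Angle of the GREEN counter's number drum (white, black numerals 1 to 6, tops outward) and of the red knob that turns with it on a vertical axis. 0 with 1 centred in the window; grows 0.5236 per number as the knob turns CLOCKWISE seen from above; 4 centred at 1.571; stops at 0 and 2.618. Starts from 0.1 to 1.1. Light even friction (0.06 N m), no clicks, stays where left.
- spoon_grip (a point): Grip point of the green counter's red knob, on its axis, 74 mm above the bench. The knob is an upright bar 44 mm long, 14 mm thick, top 90 mm above the bench, on a round foot 52 mm across, foot top at 50 mm. The point is 16 mm below the bar's top. z up, x along the bar's length, y across it; they turn with the knob. The sides of the bar are clear.
- spoon_window (a point): Centre of the green counter's window: 34 x 34 mm, black frame, in the top of the fixed box (190 x 190 mm, 42 mm high), 60 mm from the knob's axis. x points away from the knob, z up. With 1 centred the bar points at the window, with 4 it stands square across that line. A 250 mm wide, 30 mm high tray of wooden spoons adjoins the box beyond the window.
- pestle_bar_end (a point): End of the red bar of the BLUE counter's knob, 22 mm from its axis, 74 mm above the bench. The blue counter is built like the green one but has the tray of pestles; it stands about 400 to 620 mm to one side of the green one. To be left alone.

How it is judged:
By the outcome, as a careful person would: the job done as asked, in the order asked, and still so for the second after the job is handed in, with the robot touching nothing.
It also fails if it takes over 29 s, if anything falls off the work surface, if the arm or the gripper's body presses on something with over 40 N, if the wrist force passes 120 N, or if a joint passes its speed limit or range.

## Working session

There is one attempt and no reset: what is moved stays moved. The work goes in short steps, Python scripts to look and compute and a tool call to move; the robot and the scene stay as the last step left them, time stands still between calls to the robot, and variables do not carry over. Pictures are saved under pics/ and viewed, at most 10 in all, crops included, and the job is handed in when it is done.

Besides the shell and the picture viewer there is one more tool, called after "Emit:" as name(argument=value, ...) on one line, values as JSON. jog_arm: Moves the arm, as the interface text tells. Scaled input: -1 to 1 covers 300 mm each way for a shift and pi/4 rad each way for a turn. Its arguments: {"type":"object","properties":{"deltas":{"type":"array","items":{"type":"object","properties":{"fingers":{"type":"number"},"delta_pos":{"type":"array","items":{"type":"number"}},"yaw":{"type":"number"}}}}},"required":["deltas"]}

```bash
mkdir -p pics
cat > h.py <<'E'
import numpy as np, cv2
from workcell import bot
def ray(c,uv,z):
    R=cv2.Rodrigues(np.array(c["rvec"],float))[0];t=np.array(c["tvec"],float).ravel()
    uv=np.atleast_2d(uv).astype(float)
    d=np.c_[(uv[:,0]-c["cx"])/c["fx"],(uv[:,1]-c["cy"])/c["fy"],np.ones(len(uv))]@R
    o=-R.T@t
    return o+d*((z-o[2])/d[:,2])[:,None]
def pts(c):
    v,u=np.mgrid[:384,:512];z=c["range_z"]
    R=cv2.Rodrigues(np.array(c["rvec"],float))[0];t=np.array(c["tvec"],float).ravel()
    P=np.stack([(u-c["cx"])/c["fx"]*z,(v-c["cy"])/c["fy"]*z,z],-1)
    return (P-t)@R
def save(n,im): cv2.imwrite("pics/"+n,cv2.cvtColor(im,cv2.COLOR_RGB2BGR))
def red(c):
    h=cv2.cvtColor(c["image"],cv2.COLOR_RGB2HSV)
    return (((h[...,0]<8)|(h[...,0]>172))&(h[...,1]>150)&(h[...,2]>60))
E
python3 - <<'E'
from h import *
a=bot.camera("top");b=bot.camera("side")
save("a.png",np.vstack([a["image"],b["image"]])[:, :] if 0 else np.hstack([cv2.resize(a["image"],(400,300)),cv2.resize(b["image"],(400,300))]))
save("top.png",a["image"])
for n,c in(("top",a),("side",b)):
    R=cv2.Rodrigues(np.array(c["rvec"],float))[0];print(n,-R.T@np.array(c["tvec"]).ravel(),c["fx"])
    k,l,s,ce=cv2.connectedComponentsWithStats(red(c).astype(np.uint8))
    P=pts(c)
    for i in range(1,k):
        if s[i,4]>15:
            q=P[(l==i)&(c["range_z"]>0)];m=q[q[:,2]>.08]
            print(s[i],ce[i].round(1),m.mean(0).round(4) if len(m) else q.mean(0).round(3),len(m))
print(bot.get_obs())
E
```

```text
top [ 0.40670234 -0.00555645  1.27210546] 461.04031431280595
[171 189  21  19 286] [181.  197.8] [0.5095 0.2261 0.0902] 92
[349 200  20  20 303] [358.9 209.3] [ 0.4634 -0.2424  0.09  ] 96
side [0.29965615 0.5773898  0.71930633] 436.85116063918423
[322 129  21  26 354] [332.1 143.5] [ 0.465  -0.237   0.0876] 97
[215 278  22  17 143] [225.1 285.6] [0.5097 0.2305 0.0896] 142
[213 292  28  20 303] [227.9 303.2] [0.502 0.239 0.051] 0
{'clock': 0.1, 'joint_pos': array([ 1.31200323e+00,  2.41327637e-01,  3.87126161e-03,  1.33519135e+00,
       -1.23720153e-05,  1.57082009e+00]), 'joint_vel': array([ 0.0005647 , -0.00164112,  0.00195908,  0.00110716, -0.00060496,
        0.00116132]), 'tau': array([ 1.15634652e-03, -3.73137617e+01,  2.53010076e+01,  1.08784984e-02,
        1.86844218e-04, -3.41819202e-06]), 'eef_pos': array([0.12781833, 0.48281122, 0.23051166]), 'tool_rot': array([ 1.29047484e-01,  9.91637983e-01, -9.18757556e-04, -1.13302794e-04]), 'ft_force': array([-0.38764789, -0.87530264,  0.28743209]), 'ft_torque': array([-0.00282544, -0.01566856, -0.04651413]), 'grasp_force': 0.0, 'grip_width': 0.08557381692345692}
```

View pics/top.png

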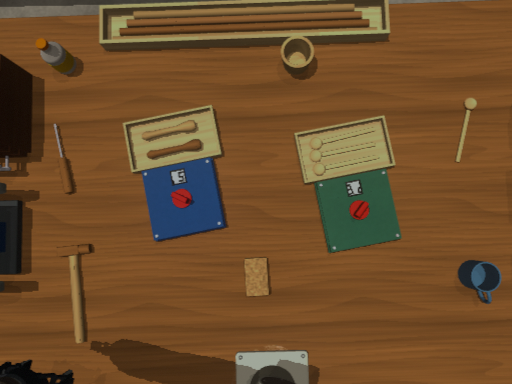

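View pics/a.png

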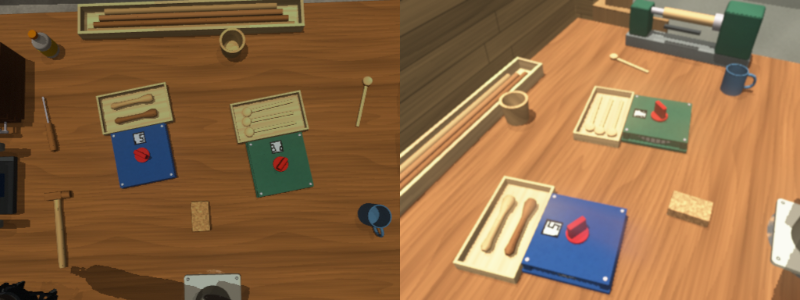

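The top view shows the green counter with its spoon tray: knob at px (359,209), window at (354,188). The blue counter with the pestles has its knob at (181,198). I'll measure the green knob next.

```bash
cat >> h.py <<'E'
def measure(c,name="top",xy=(.463,-.242)):
    P=pts(c);near=np.hypot(P[...,0]-xy[0],P[...,1]-xy[1])<.05
    m=red(c)&near&(P[...,2]>.075)&(P[...,2]<.1)
    v,u=np.nonzero(m); q=ray(c,np.c_[u,v],.09)[:,:2]
    (cx,cy),(w,h),a=cv2.minAreaRect(q.astype(np.float32)*1000)
    e,V=np.linalg.eigh(np.cov(q.T)); d=V[:,1]
    print(name,"bar centre",q.mean(0).round(4),"rect",round(cx),round(cy),round(w),round(h),"dir",np.degrees(np.arctan2(d[1],d[0])).round(1),len(q))
    return q.mean(0),d
E
python3 - <<'E'
from h import *
a=bot.camera("top")
measure(a);measure(bot.camera("side"),"side")
save("c.png",cv2.resize(a["image"][160:270,300:420],None,fx=5,fy=5,interpolation=cv2.INTER_CUBIC))
h=cv2.cvtColor(a["image"],cv2.COLOR_RGB2HSV);g=((h[...,0]>55)&(h[...,0]<95)&(h[...,1]>80)).astype(np.uint8)
g=cv2.morphologyEx(g,cv2.MORPH_CLOSE,np.ones((25,25)));k,l,s,ce=cv2.connectedComponentsWithStats(g)
i=[j for j in range(1,k) if 300<ce[j][0]<420 and s[j,4]>2000][0]
p=max(cv2.findContours((l==i).astype(np.uint8),0,2)[0],key=cv2.contourArea)
q=ray(a,p[:,0],.042)[:,:2].astype(np.float32);print("box",cv2.minAreaRect(q*1000))
w=(a["image"].min(2)>170);w[:, :335]=0;w[:,375:]=0;w[:175]=0;w[205:]=0
v,u=np.nonzero(w);print("window",u.mean(),v.mean(),len(u),ray(a,[[u.mean(),v.mean()]],.042), cv2.minAreaRect((ray(a,np.c_[u,v],.042)[:,:2]*1000).astype(np.float32)))
E
```

```text
top bar centre [ 0.4636 -0.242 ] rect 464 -242 15 44 dir 141.7 102
side bar centre [ 0.4637 -0.2303] rect 465 -230 23 55 dir 127.0 123
box ((463.5433349609375, -239.15994262695312), (188.7333984375, 193.70724487304688), 9.569954872131348)
window nan nan 0 [[nan nan nan]] ((0.0, 0.0), (0.0, 0.0), 0.0)<stdin>:11: RuntimeWarning: Mean of empty slice.
  ret = ret.dtype.type(ret / rcount)
```

View pics/c.png

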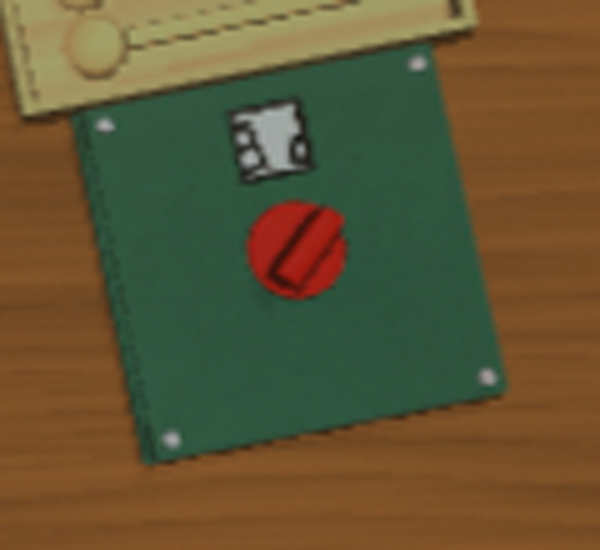

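The window direction is about +10° and the bar is at -38°, so the dial is at about 0.84 rad, between 2 and 3. About 42° more clockwise is needed. I'll move over there at safe height.

Emit:
jog_arm(deltas=[{"delta_pos": [-0.1, -0.12, 0], "yaw": 0, "fingers": 1}, {"delta_pos": [-0.2, -0.24, 0], "yaw": 0, "fingers": 1}, {"delta_pos": [-0.3, -0.36, 0], "yaw": 0, "fingers": 1}, {"delta_pos": [-0.4, -0.48, 0], "yaw": 0, "fingers": 1}, {"delta_pos": [-0.5, -0.6, 0], "yaw": 0, "fingers": 1}, {"delta_pos": [-0.6, -0.72, 0], "yaw": 0, "fingers": 1}, {"delta_pos": [-0.7, -0.84, 0], "yaw": 0, "fingers": 1}, {"delta_pos": [-0.8, -0.94, 0], "yaw": 0, "fingers": 1}, {"delta_pos": [-0.85, -1.0, 0], "yaw": 0, "fingers": 1}, {"delta_pos": [-0.85, -1.0, 0], "yaw": 0, "fingers": 1}])

```text
clock: 1.2
eef_pos: [0.2984, 0.1259, 0.2313]
tool_rot: [0.132, 0.991, -0.0, 0.0]
ft_force: [-0.1, -0.1, 0.2]
grip_width: 0.0853
grasp_force: 0.0
```

```bash
cat >> h.py <<'E'
from scipy.spatial.transform import Rotation as Ro
def todelta(xyz,barang):
    o=bot.get_obs();R=Ro.from_quat(o["tool_rot"]).as_matrix()
    d=R.T@(np.array(xyz)-o["eef_pos"])/.3
    yaw=(np.degrees(np.arctan2(R[1,0],R[0,0]))-barang+90)%180-90
    print("eef",o["eef_pos"].round(4),"delta",d.round(3),"yaw",(yaw/45).round(3),"q",o["joint_pos"].round(2),"clk",o["clock"],"F",o["ft_force"].round(1))
E
python3 - <<'E'
from h import *
a=bot.camera("top")
f=lambda p:np.array([300,160])+(np.array(p)+.5)/5-.5
s=ray(a,[f(p) for p in[(105,124),(417,63),(487,377),(172,439)]],.042)[:,:2];print(s,s.mean(0))
an=lambda v:np.degrees(np.arctan2(v[1],v[0])).round(2)
print("win dir",an(s[0]-s[3]),an(s[1]-s[2]),an(s[0]-s[1])-90,an(s[3]-s[2])-90)
w=ray(a,[f((270,140))],.042)[0,:2];k=ray(a,[f((297,249))],.05)[0,:2];print(w,k,an(w-k),np.linalg.norm(w-k))
measure(a)
todelta([.4636,-.2415,.23],141.7)
E
```

```text
[[ 0.5351097  -0.14549483]
 [ 0.56267576 -0.31342976]
 [ 0.39442355 -0.34122956]
 [ 0.36671835 -0.17388081]] [ 0.46473184 -0.24350874]
win dir 9.57 9.38 9.319999999999993 9.400000000000006
[ 0.52374601 -0.23306707] [ 0.46470338 -0.24302336] 9.57 0.05987619837023787
top bar centre [ 0.4635 -0.242 ] rect 464 -242 15 44 dir 141.4 100
eef [0.298  0.127  0.2313] delta [-0.852 -1.043  0.004] yaw 0.516 q [ 0.4  -0.11 -0.38  1.31  0.    0.67] clk 1.25 F [ 0.1 -0.2 -1.6]
```

Emit:
jog_arm(deltas=[{"delta_pos": [-0.1, -0.12, 0], "yaw": 0, "fingers": 1}, {"delta_pos": [-0.2, -0.24, 0], "yaw": 0, "fingers": 1}, {"delta_pos": [-0.3, -0.36, 0], "yaw": 0.1, "fingers": 1}, {"delta_pos": [-0.4, -0.48, 0], "yaw": 0.2, "fingers": 1}, {"delta_pos": [-0.5, -0.6, 0], "yaw": 0.3, "fingers": 1}, {"delta_pos": [-0.6, -0.72, 0], "yaw": 0.4, "fingers": 1}, {"delta_pos": [-0.7, -0.84, 0], "yaw": 0.5, "fingers": 1}, {"delta_pos": [-0.8, -0.94, 0], "yaw": 0.52, "fingers": 1}, {"delta_pos": [-0.855, -1.0, 0], "yaw": 0.52, "fingers": 1}, {"delta_pos": [-0.855, -1.0, 0], "yaw": 0.52, "fingers": 1}, {"delta_pos": [-0.855, -1.0, 0], "yaw": 0.52, "fingers": 1}, {"delta_pos": [-0.855, -1.0, 0], "yaw": 0.52, "fingers": 1}])

```text
clock: 2.45
eef_pos: [0.4687, -0.226, 0.2311]
tool_rot: [0.327, 0.945, 0.0, -0.001]
ft_force: [0.2, 0.9, -0.1]
grip_width: 0.0853
grasp_force: 0.0
```

Run:
```python
from h import *
todelta([.4640,-.2424,.055],141.4)
```

```text
eef [ 0.4687 -0.226   0.2311] delta [-0.022 -0.053  0.587] yaw 0.011 q [-0.45  0.28  0.06  1.35  0.    0.22] clk 2.45 F [ 0.2  0.9 -0.1]
```

Emit:
jog_arm(deltas=[{"delta_pos": [-0.022, -0.053, 0], "yaw": 0.011, "fingers": 1}, {"delta_pos": [-0.022, -0.053, 0.1], "yaw": 0.011, "fingers": 1}, {"delta_pos": [-0.022, -0.053, 0.2], "yaw": 0.011, "fingers": 0.7}, {"delta_pos": [-0.022, -0.053, 0.3], "yaw": 0.011, "fingers": 0.6}, {"delta_pos": [-0.022, -0.053, 0.4], "yaw": 0.011, "fingers": 0.6}, {"delta_pos": [-0.022, -0.053, 0.48], "yaw": 0.011, "fingers": 0.6}, {"delta_pos": [-0.022, -0.053, 0.54], "yaw": 0.011, "fingers": 0.6}, {"delta_pos": [-0.022, -0.053, 0.57], "yaw": 0.011, "fingers": 0.6}, {"delta_pos": [-0.022, -0.053, 0.577], "yaw": 0.011, "fingers": 0.6}, {"delta_pos": [-0.022, -0.053, 0.577], "yaw": 0.011, "fingers": 0.6}, {"delta_pos": [-0.022, -0.053, 0.577], "yaw": 0.011, "fingers": 0.6}])

```text
clock: 3.55
eef_pos: [0.4651, -0.2443, 0.0594]
tool_rot: [0.331, 0.944, -0.0, 0.001]
ft_force: [-0.2, 0.1, 0.7]
grip_width: 0.0512
grasp_force: 0.0
```

Run:
```python
from h import *
todelta([.4640,-.2424,.057],141.4)
a=bot.camera("side");save("d.png",cv2.resize(a["image"][60:220,230:430],(800,640))[:600])
```

```text
eef [ 0.4651 -0.2443  0.0594] delta [0.007 0.003 0.008] yaw -0.002 q [-0.48  0.43 -0.21  0.93  0.    0.19] clk 3.55 F [-0.2  0.1  0.7]
```

View pics/d.png

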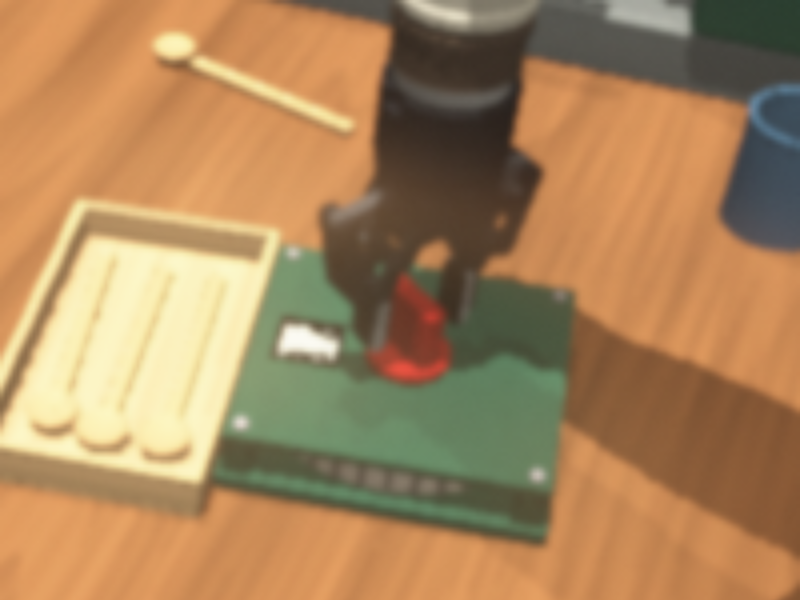

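The fingers straddle the red bar (crop px ~(410,320)), one on each side and clear of it. Closing now.

Emit:
jog_arm(deltas=[{"delta_pos": [0.004, 0.003, 0], "yaw": 0, "fingers": 0.4}, {"delta_pos": [0.004, 0.003, 0], "yaw": 0, "fingers": 0.25}, {"delta_pos": [0.004, 0.003, 0], "yaw": 0, "fingers": 0}, {"delta_pos": [0.004, 0.003, 0], "yaw": 0, "fingers": 0}, {"delta_pos": [0.004, 0.003, 0], "yaw": 0, "fingers": 0}, {"delta_pos": [0.004, 0.003, 0], "yaw": 0, "fingers": 0}])

```text
clock: 4.2
eef_pos: [0.4638, -0.2431, 0.0588]
tool_rot: [0.332, 0.943, -0.0, 0.0]
ft_force: [-1.8, -0.7, 6.0]
grip_width: 0.0128
grasp_force: 59.1
```

Emit:
jog_arm(deltas=[{"yaw": 0.1, "fingers": 0, "delta_pos": [0, 0, 0]}, {"yaw": 0.2, "fingers": 0, "delta_pos": [0, 0, 0]}, {"yaw": 0.3, "fingers": 0, "delta_pos": [0, 0, 0]}, {"yaw": 0.4, "fingers": 0, "delta_pos": [0, 0, 0]}, {"yaw": 0.5, "fingers": 0, "delta_pos": [0, 0, 0]}, {"yaw": 0.6, "fingers": 0, "delta_pos": [0, 0, 0]}, {"yaw": 0.7, "fingers": 0, "delta_pos": [0, 0, 0]}, {"yaw": 0.8, "fingers": 0, "delta_pos": [0, 0, 0]}, {"yaw": 0.88, "fingers": 0, "delta_pos": [0, 0, 0]}, {"yaw": 0.93, "fingers": 0, "delta_pos": [0, 0, 0]}, {"yaw": 0.93, "fingers": 0, "delta_pos": [0, 0, 0]}, {"yaw": 0.93, "fingers": 0, "delta_pos": [0, 0, 0]}])

```text
clock: 5.4
eef_pos: [0.4642, -0.2429, 0.0588]
tool_rot: [0.647, 0.763, 0.0, 0.0]
ft_force: [-0.8, -0.0, 4.6]
grip_width: 0.0131
grasp_force: 59.0
```

Run:
```python
from h import *
todelta([.4640,-.2424,.057],99.4)
```

```text
eef [ 0.4642 -0.2429  0.0588] delta [ 0.002 -0.     0.006] yaw 0.0 q [-0.48  0.43 -0.21  0.93  0.    0.92] clk 5.4 F [-0.8 -0.   4.6]
```

Tool yaw is on target. Next I'll release, rise straight up and clear the view.

Emit:
jog_arm(deltas=[{"yaw": 0, "fingers": 0.3, "delta_pos": [0, 0, 0]}, {"yaw": 0, "fingers": 0.5, "delta_pos": [0, 0, 0]}, {"yaw": 0, "fingers": 0.6, "delta_pos": [0, 0, 0]}, {"yaw": 0, "fingers": 0.6, "delta_pos": [0, 0, 0]}, {"yaw": 0, "fingers": 0.6, "delta_pos": [0, 0, -0.06]}, {"yaw": 0, "fingers": 0.6, "delta_pos": [0, 0, -0.16]}, {"yaw": 0, "fingers": 0.6, "delta_pos": [0, 0, -0.3]}, {"yaw": 0, "fingers": 0.6, "delta_pos": [0, 0, -0.45]}, {"yaw": 0, "fingers": 0.6, "delta_pos": [0, 0, -0.55]}, {"yaw": 0, "fingers": 0.6, "delta_pos": [0, 0, -0.55]}])

```text
clock: 6.4
eef_pos: [0.4666, -0.2441, 0.2285]
tool_rot: [0.647, 0.763, 0.001, 0.005]
ft_force: [0.4, 0.1, 0.3]
grip_width: 0.0507
grasp_force: 0.0
```

Emit:
jog_arm(deltas=[{"yaw": 0, "delta_pos": [0.15, 0, 0], "fingers": 0.6}, {"yaw": 0, "delta_pos": [0.3, 0, 0], "fingers": 0.6}, {"yaw": 0, "delta_pos": [0.45, 0, 0], "fingers": 0.6}, {"yaw": 0, "delta_pos": [0.6, 0, 0], "fingers": 0.6}, {"yaw": 0, "delta_pos": [0.7, 0, 0], "fingers": 0.6}, {"yaw": 0, "delta_pos": [0.8, 0, 0], "fingers": 0.6}, {"yaw": 0, "delta_pos": [0.8, 0, 0], "fingers": 0.6}, {"yaw": 0, "delta_pos": [0.8, 0, 0], "fingers": 0.6}])

```text
clock: 7.2
eef_pos: [0.4241, -0.0055, 0.2225]
tool_rot: [0.646, 0.763, -0.0, -0.0]
ft_force: [-0.5, -0.9, 0.7]
grip_width: 0.0512
grasp_force: 0.0
```

Run:
```python
from h import *
a=bot.camera("top");measure(a)
save("e.png",cv2.resize(a["image"][160:270,300:420],None,fx=5,fy=5,interpolation=cv2.INTER_CUBIC))
todelta([.4640,-.2424,.057],99.4)
```

```text
top bar centre [ 0.4639 -0.2423] rect 464 -242 13 45 dir 99.9 95
eef [ 0.4243 -0.0061  0.2226] delta [-0.798  0.002  0.552] yaw 0.001 q [-0.01  0.1  -0.19  1.28 -0.    1.39] clk 7.25 F [0.5 0.  0.9]
```

View pics/e.png

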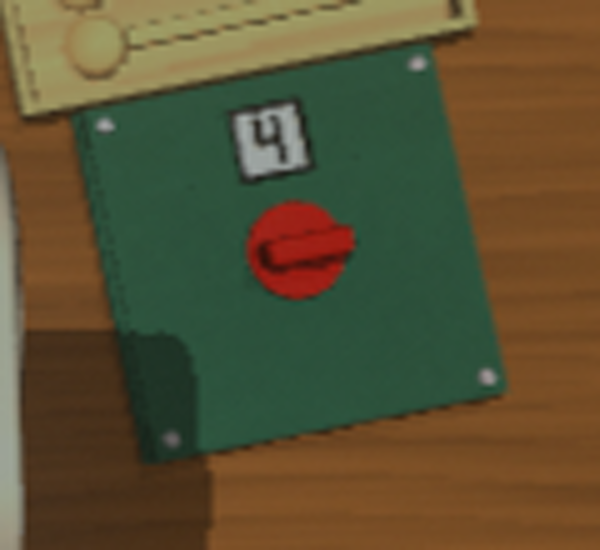

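The number 4 is centred in the window (crop px ~(270,140)). The bar measures 99.9° against a target of 99.4°, and the robot is clear of everything.

```bash
python3 -c "
from workcell import bot
print(bot.job_done())"
```

```text
the job is handed in; nothing more can be done
None
```

The green batch counter now shows 4 centred in its window (bar about 0.5° off by the camera), the knob is released, the blue counter was not touched, and the job was handed in at about 7 s.

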